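# Put the block plane away in its hinged case

## Task

Put the metal block plane that lies on the sloping rest away in its case: swing the case's blue lid wide open, set the plane down gently (not dropped) lying flat on its sole in the recess in the middle of the case, let go of it with the lid still open, then shut the lid fully. Leave the other tools on the bench where they are.

Things in the scene. Friction and masses are not known exactly. Their poses are not given: they have to be found in the camera images.
- case: The clamshell case, fixed to the bench: black bottom shell 120 (x) x 200 (y) mm, 30 high, walls 5 thick, floor 6 thick, with a blue lid. Origin: centre of its underside, on the bench. Its x points from the handle side to the hinge side, its y along the hinge, z up. With the lid shut the inside is 59 mm high.
- recess (a point): Centre of the recess, on the case's floor; axes as the case. Orange pads and end strips 10 tall bound the recess, 62 (x) by 178 (y) mm. Between the corner pads (|y| under 49 mm) the floor is clear over the inner width of 110 mm: room for fingers. The plane lies in it along the case's y, either end first, its centre then 26 mm above this point.
- case_lid (a joint): Lid angle in rad: 0 shut (rims meet), 1.8 fully open (stop). It starts shut or a little ajar (up to 0.25). The hinge is stiff (0.3 N m of friction): the lid stays where it is left, even ajar, so it must be moved the whole way shut. At the handle this takes 1 to 4 N.
- lid_hinge (a point): The middle of the hinge line at the case's far rim: 60 mm along the case's x from its origin, 30 mm up. The hinge runs along the case's y. The lid is a hollow blue shell 120 x 200 mm, 40 mm high, walls 5 thick.
- lid_handle (a point): Middle of the lid's aluminium handle: round bar 12 thick, 100 long, parallel to the hinge, 45 mm out from the lid's edge opposite the hinge, on two end posts (88 free between). Lid shut: 165 mm from the hinge toward case -x and 20 mm above it. Lid upright: on top, 165 mm above it. It can be pinched across the bar from above at any lid angle; the bar turns between the pads.
- plane_center (a point): Centre of the steel block plane (loose, 0.4 to 0.8 kg): half-way along, across and up. 160 long (its x), 44 wide (y), 52 high (z, from the sole). The middle 84 mm of its length has flat sides 44 apart and 42 high, to grip across; brass knob and cap on top. It starts on its sole on the rest: its z is square to the slope, 30 degrees from vertical, its x points up the slope.
- rest: Sloping plywood rest, fixed to the bench, about 175 (x) x 120 (y) mm, 125 high. Origin: on the bench, under its low front edge (15 mm behind its foot). Its board rises along its +x at 30 degrees, from 22 mm above the bench at x = -15 mm; at the foot a lip 14 mm tall holds the plane. No side walls: the plane has at least 25 mm of board on either side.
- chisel: Bystander: chisel with wooden handle and red edge guard, 240 long, 30 high, lying between the case and the rest. Origin on the bench below the root of the blade, x toward the tip.
- mallet: Bystander: wooden mallet, about 255 long, 60 high, at the left. Origin under the handle, x toward the head.
- glue: Bystander: yellow glue bottle 190 high, 64 across, at the far side. Origin at its foot.
- tape: Bystander: yellow tape measure 70 x 34 x 65 high, at the far side. Origin at its foot.
- square: Bystander: try square, 110 stock, 180 blade, 20 high, at the right. Origin under the stock.
- cork_block: Bystander: cork sanding block 110 x 60 x 35 high, at the right. Origin at its foot.
There are look-alikes about, which are no part of the job. What is shaped like the part that bears plane_center but green is not meant.

How it is judged (in metres and radians):
On the way, in this order (a step that is already met when the one before it is completed fails the run):
1. the lid is swung wide open (beyond 1.3 rad) (value of joint case_lid above 1.3 rad), for 0.2 s.
2. the plane lies flat in the recess and is let go, with the lid still open (beyond 1.0 rad) (value of joint case_lid above 1 rad and contact force between the fingers and plane below 0.2 N and x of plane_center in the frame of case between -0.012 and 0.012 m and y of plane_center in the frame of case between -0.014 and 0.014 m and z of plane_center in the frame of case below 0.036 m and angle between plane_center's own z axis and vertical below 0.08 rad and linear speed of plane below 0.03 m/s), for 0.2 s.
At the end, for the whole second after the job is handed in: The lid is shut (within 0.04 rad) with the plane lying at rest inside, flat on its sole (tilt under 0.08 rad) in the recess: its centre within 12 mm of the case's middle along the case's x and 14 mm along its y, and under 36 mm above the case's underside (value of joint case_lid below 0.04 rad and x of plane_center in the frame of case between -0.012 and 0.012 m and y of plane_center in the frame of case between -0.014 and 0.014 m and z of plane_center in the frame of case below 0.036 m and angle between plane_center's own z axis and vertical below 0.08 rad and linear speed of plane below 0.02 m/s); the robot touches nothing.
It fails at once if the plane is dropped (moving faster than 0.5 m/s while the fingers do not touch it) (contact force between the fingers and plane below 0.1 N and linear speed of plane above 0.5 m/s).
It fails at once if another tool is moved more than 40 mm (distance of any of chisel, mallet, glue, tape, square, cork_block from where it was at the start of the episode above 0.04 m).
It also fails if it takes over 72 s, if anything falls off the work surface, if the arm or the gripper's body presses on something with over 40 N, if the wrist force passes 120 N, or if a joint passes its speed limit or range.

## Robot

A 6-joint arm with a two-finger parallel gripper is mounted at the origin on the work surface. World frame = base frame: x ahead of the robot, y to its left, z up, the work surface at z = 0. Lengths are in m, angles in degrees, forces in N, time in s.
With the tool pointing down it reaches from about 0.35 to 0.875 m from the base axis. Payload 4.2 kg.
Tool frame: the origin (TCP) lies at the very end of the fingers, on their centre line; the grasp point (between the pads) lies 19 mm behind it (r.grip_point_offset is the distance from the TCP to the grasp point, in m); z points along the fingers, y is the line along which they close (so a half turn about z gives the same grasp; the last joint's range is limited). The gripper opens to 87 mm and grips with 3 to 60 N. Pads are 19 mm wide; open, the fingers measure 117 mm over their backs; the gripper's body (75 mm by 190 mm) begins 51 mm behind the grasp point.
Start: joints at [-56.001, 22.042, 0.453, 0, -68.411, -14.817], TCP at [0.205, -0.59, 0.223] pointing down, gripper open.
Joint ranges: [-179.83, 179.83], [-69.29, 118.12], [-61.27, 80.66], [-181.25, 117.63], [-171.15, -9.14], [-177.46, 177.46]. Speed limits (degrees/s): [159.86, 159.86, 180, 180, 180, 180].

## Interface

Orientations are given as a 3x3 rotation matrix whose columns are the frame's x, y, z axes.
In Python, from station import r, cams gives the robot as it stands. The module is installed in compiled form; this text tells all that it offers.
- The arm moves only by the shell command python3 -m handwheel 'ROWS'. ROWS is JSON, a list that holds one entry, the list of rows, each a list of 7 numbers: the turn, a rotation vector about the tool's x, y, z in units of 6 degrees (1.0 is 6 degrees), then the shift along the tool's x, y, z in m, then the finger opening in m, from 0 to 0.087. In form: [[[ax, ay, az, x, y, z, jaw], ...]]. A call has 1 to 12 rows; each row shifts and turns the commanded pose from where the row before left it, along the tool's axes as they then stand; what a row does not reach is not made up. A row lasts 1/10 s, in which the tool goes at most 50 mm and 8.59 degrees, less where a joint would pass 70% of its speed; a pose out of reach is approached as far as the arm can. A call with a gripper value outside its range is refused whole. The fingers move at their own pace and stop on an object; the grip force is fixed at half the most. Time passes only in rows, so rows that do not move let the fingers close. It gives the time, the measured TCP pose, the force, the opening and the grip force at its end, in the units of the state.
- r.sense(): the state, without advancing time (a new reading comes with each control period).
- cams.capture(name): name is "scene" or "top"; returns the picture (384x512x3 uint8, red, green, blue); there is no depth.
- cams.get_calibration(name): a dict with "camera_matrix" (3x3 intrinsics, pixels), "rvec" (rotation vector, rad) and "tvec" (3), from world to camera coordinates, as OpenCV has them. Camera axes: x right, y down, z forward; pixel columns grow to the right and rows downward; lengths in m; the calibration is good to about 2 mm. A picture is of the moment at which its call begins. get_calibration takes no time and is no camera call.
- r.finish_job(): hands the job in; it is judged then, once.
The state is a dict: "time_s": time; "joints": joint angles; "joint_velocities": joint speeds; "effort": joint torques, N m; "tcp_pos": TCP position; "ee_rot": TCP orientation; "wrist_force": force on the tool from outside, world axes, zero at the start; "moment": the same for the moment, N m; "gripper_width": opening from 0.0 (shut) to 1.0 (fully open); "gripper_force": force on a finger pad.
Only numpy, scipy, OpenCV 4.12 (cv2) and the standard library are available. Lean on these libraries where they do the work, as an engineer would, in place of code of your own. Each camera call takes 0.05 s, during which the arm holds its last target. There are 200 camera calls.

## Working session

There is one attempt and no reset: what is moved stays moved. The work goes in short steps, Python scripts to look and compute and a shell command to move; the robot and the scene stay as the last step left them, time stands still between calls to the robot, and variables do not carry over. Pictures are saved under pics/ and viewed, at most 10 in all, crops included, and the job is handed in when it is done.

```bash
mkdir -p pics
python3 - <<'E'
from station import r,cams
import cv2,numpy as np
for n in("scene","top"):
    im=cams.capture(n); cv2.imwrite(f"pics/{n}0.png",cv2.resize(im[:,:,::-1],(800,600),interpolation=cv2.INTER_CUBIC)); np.save(f"pics/{n}0.npy",im)
    c=cams.get_calibration(n); R=cv2.Rodrigues(np.array(c["rvec"]))[0]
    print(n,c["camera_matrix"],"pos",-R.T@np.array(c["tvec"]).ravel())
s=r.sense();print(s["time_s"],s["tcp_pos"],s["ee_rot"],s["gripper_width"])
E
```

```text
scene [[423.925674     0.         249.01059121]
 [  0.         423.925674   190.23948168]
 [  0.           0.           1.        ]] pos [ 1.26885603 -0.24888464  1.15169176]
top [[414.74770278   0.         256.35485238]
 [  0.         414.74770278 190.20629163]
 [  0.           0.           1.        ]] pos [ 0.38682802 -0.03387601  1.76204946]
0.1 [ 0.20519467 -0.58979862  0.22157265] [[-9.44549061e-01 -3.28369550e-01 -7.13856435e-04]
 [-3.28370316e-01  9.44547335e-01  1.80792038e-03]
 [ 8.06051907e-05  1.94207877e-03 -9.99998111e-01]] 0.9977384851452947
```

View pics/scene0.png

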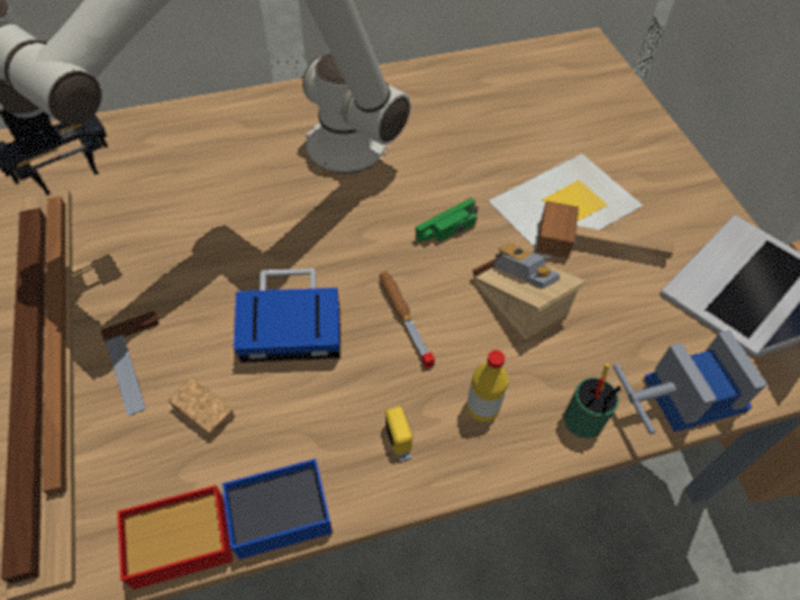

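View pics/top0.png

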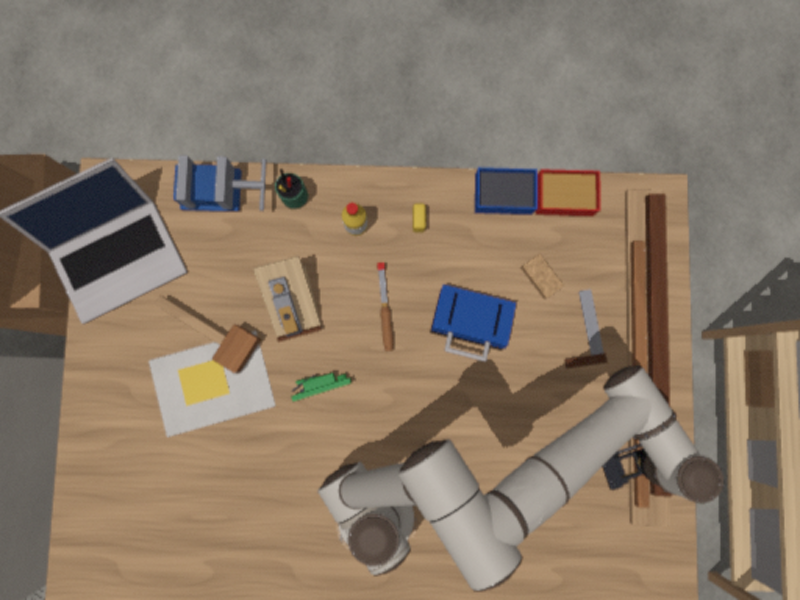

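The scene view shows the blue-lidded case at (288,322) with its handle at (288,280). The grey plane is on the rest at (525,265). The top view shows the case at (474,317), handle at (468,350), and the plane at (283,303).

Candidates for the plane are the grey metal one on the rest (top 283,303) and the green one flat on the bench (top 320,385). The grey one fits: it is metal, on the slope, with brass fittings. I'll confirm it in an enlarged crop.

Run:
```python
import cv2,numpy as np
t=np.load("pics/top0.npy");s=np.load("pics/scene0.npy")
def crop(im,x,y,w=80,h=60):
    c=cv2.resize(np.ascontiguousarray(im[y:y+h,x:x+w,::-1]),(400,300),interpolation=cv2.INTER_CUBIC)
    for i in range(0,w,10):
        cv2.line(c,(i*5,0),(i*5,4 if i%20 else 10),(255,255,255),1)
    for i in range(0,h,10):
        cv2.line(c,(0,i*5),(4 if i%20 else 10,i*5),(255,255,255),1)
    return c
m=np.vstack([np.hstack([crop(t,262,175),crop(t,150,160)]),np.hstack([crop(s,145,170),crop(s,298,152)])])
cv2.imwrite("pics/crops.png",m)
```

```text
(no output)
```

View pics/crops.png

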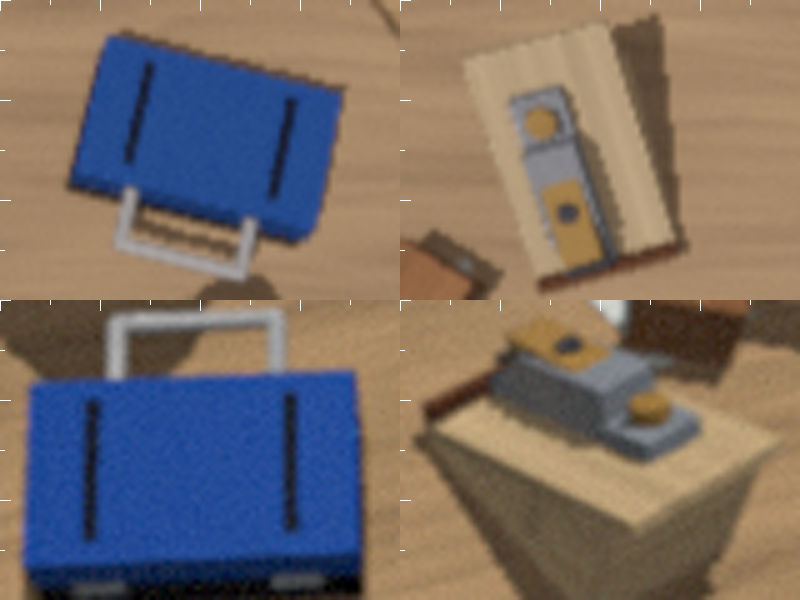

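The crop confirms the plane: grey metal body with brass knob and cap, on the plywood slope, knob end uphill. Next I fit the poses from corner pixels.

```bash
cat > h.py <<'E'
import numpy as np,cv2
from scipy.optimize import least_squares
from scipy.spatial.transform import Rotation as Ro
from station import r,cams
C={n:cams.get_calibration(n) for n in("scene","top")}
def proj(n,P):
    c=C[n];return cv2.projectPoints(np.array(P,float).reshape(-1,1,3),np.array(c["rvec"]),np.array(c["tvec"]),np.array(c["camera_matrix"]),None)[0][:,0]
def Rz(a):return Ro.from_euler("z",a).as_matrix()
def fit(model,obs,p0):
    # obs: list of (cam,key,px); model(p)-> dict key->world pt
    def f(p):
        m=model(p);return np.concatenate([proj(n,m[k])[0]-np.array(q) for n,k,q in obs])
    s=least_squares(f,p0,loss="soft_l1",x_scale=np.maximum(np.abs(p0),.05));res=f(s.x).reshape(-1,2)
    for o,e in zip(obs,res):print(o[0],o[1],np.round(e,1))
    return s.x
def case_pts(p):
    x,y,a,th=p;R=Rz(a);o=np.array([x,y,0]);h=np.array([.06,0,.03])
    L=Ro.from_euler("y",th).as_matrix()  # +th lifts -x side
    w=lambda q:o+R@(h+L@np.array(q))
    return dict(hL=w([0,.1,.04]),hR=w([0,-.1,.04]),nL=w([-.12,.1,.04]),nR=w([-.12,-.1,.04]),bL=w([-.165,.05,.02]),bR=w([-.165,-.05,.02]),b=w([-.165,0,.02]))
E
python3 - <<'E'
from h import *
T=lambda x,y:(262+x/5-.4,175+y/5-.4);S=lambda x,y:(145+x/5-.4,170+(y-300)/5-.4)
obs=[("top","hL",T(110,37)),("top","hR",T(343,90)),("top","nL",T(75,181)),("top","nR",T(308,233)),("top","bL",T(122,242)),("top","bR",T(240,272)),
("scene","nR",S(33,382)),("scene","nL",S(355,373)),("scene","hR",S(28,558)),("scene","hL",S(358,548)),("scene","bR",S(115,319)),("scene","bL",S(280,314))]
p=fit(case_pts,obs,[.6,-.2,-.2,.1]);print("case",p,case_pts(p)["b"])
T=lambda x,y:(150+x/5-.4,160+y/5-.4);S=lambda x,y:(298+x/5-.4,152+(y-300)/5-.4)
t=np.tan(np.pi/6)
def rest(p):
    x,y,a=p;R=Rz(a);o=np.array([x,y,0]);w=lambda u,v:o+R@np.array([u,v,.022+(u+.015)*t])
    return dict(hL=w(.16,.06),hR=w(.16,-.06),lL=w(-.015,.06),lR=w(-.015,-.06))
p=fit(rest,[("top","hL",T(65,60)),("top","hR",T(203,22)),("top","lL",T(138,283)),("top","lR",T(280,248)),("scene","hL",S(380,440)),("scene","hR",S(235,527)),("scene","lR",S(22,437))],[.6,.3,.2])
print("rest",p)
o=np.array([p[0],p[1],0])
def plane(q,full=False):
    u,v,da,h=q  # centre in rest x,y ; nose height
    R=Rz(p[2])@Ro.from_euler("y",-30,degrees=True).as_matrix()@Rz(da)
    c=o+Rz(p[2])@np.array([u,v,.022+(u+.015)*t])  # sole point on board
    w=lambda a,b,z:c+R@np.array([a,b,z])
    if full:return c+R@np.array([0,0,.026]),R
    return dict(sR=w(.08,-.022,0),sL=w(.08,.022,0),nL=w(.08,.022,h),nR=w(.08,-.022,h),mL=w(.042,.022,.042),mR=w(.042,-.022,.042),lR=w(-.08,-.022,0))
q=fit(plane,[("scene","sR",S(245,460)),("scene","sL",S(300,436)),("top","nL",T(110,100)),("top","nR",T(158,87)),("top","mL",T(127,155)),("top","mR",T(177,142)),("scene","mR",S(208,412)),("scene","mL",S(252,378)),("top","lR",T(215,262))],[.07,0,0,.02])
print("plane q",q);c,R=plane(q,True);print(c,"\n",R)
E
```

```text
top hL [-1.4 -0. ]
top hR [-0.8  1.2]
top nL [-0.7 -1.9]
top nR [ 1.  -0.1]
top bL [-1.   0.7]
top bR [-0.5  0.8]
scene nR [-1.  -0.5]
scene nL [-0.  -1.4]
scene hR [-1.3  1.8]
scene hL [0.3 0.8]
scene bR [0.4 0.6]
scene bL [-0.8  0.4]
case [ 0.52391005 -0.24136886 -0.22290082  0.23855286] [ 0.43067378 -0.22023524  0.08842258]
top hL [-1.2  0.5]
top hR [ 0.3 -0.4]
top lL [ 0.5 -0.7]
top lR [-0.3 -2. ]
scene hL [-0.3 -0.7]
scene hR [-1.3  0.2]
scene lR [ 0.8 -0.9]
rest [0.50053086 0.22024721 0.31623068]
scene sR [0.1 2.3]
scene sL [0.3 0.8]
top nL [-0.4  0.1]
top nR [ 0.8 -0.1]
top mL [-1.3  0.2]
top mR [-0.4  0. ]
scene mR [-2.7 -3.4]
scene mL [-0.4 -2.7]
top lR [-0.  -1.7]
plane q [ 0.05778615  0.01313473 -0.03916287  0.01394672]
[0.53901154 0.24665852 0.08653976] 
 [[ 0.83462788 -0.27852186 -0.47520719]
 [ 0.23190414  0.96023036 -0.15549318]
 [ 0.49961662  0.01957643  0.8660254 ]]
```

```bash
cat >> h.py <<'E'
CX,CY,CA=.5239,-.2414,-.2229
def case2w(q):return np.array([CX,CY,0])+Rz(CA)@np.array(q)
def Rdown(yaw_y,lean=0,):  # tool y at world yaw (rad), pointing down; lean: about tool x, deg
    y=np.array([np.cos(yaw_y),np.sin(yaw_y),0]);z=np.array([0,0,-1.]);R=np.c_[np.cross(y,z),y,z]
    return R@Ro.from_euler("x",lean,degrees=True).as_matrix()
def to(R,p):
    s=r.sense();A=np.array(s["ee_rot"]);d=np.array(p)-s["tcp_pos"]
    print("t",s["time_s"],"tcp",np.round(s["tcp_pos"],4),"F",np.round(s["wrist_force"],1),"w",round(s["gripper_width"]*87,1))
    print("turn(6deg):",np.round(Ro.from_matrix(A.T@R).as_rotvec(degrees=True)/6,2),"then shift:",np.round(R.T@d,4),"(shift in present axes:",np.round(A.T@d,4),") world",np.round(d,4))
E
python3 -c "
from h import *
to(Rdown(CA+np.pi),[.431,-.220,.16])"
```

```text
t 0.1 tcp [ 0.2052 -0.5898  0.2216] F [-0.   0.1 -0.5] w 86.8
turn(6deg): [ 0.02  0.01 -9.68] then shift: [-0.4106 -0.1385  0.0616] (shift in present axes: [-0.3347  0.275   0.0621] ) world [ 0.2258  0.3698 -0.0616]
```

```bash
python3 -m handwheel '[[[0,0,-1.21,0,0,0,0.045],[0,0,-1.21,0,0,0,0.045],[0,0,-1.21,0,0,0,0.045],[0,0,-1.21,0,0,0,0.045],[0,0,-1.21,0,0,0,0.045],[0,0,-1.21,0,0,0,0.045],[0,0,-1.21,0,0,0,0.045],[0,0,-1.21,0,0,0,0.045],[0,0,0,-0.04,-0.0138,0,0.045],[0,0,0,-0.04,-0.0138,0,0.045],[0,0,0,-0.04,-0.0138,0,0.045],[0,0,0,-0.04,-0.0138,0,0.045]]]'
python3 -m handwheel '[[[0,0,0,-0.04,-0.0138,0,0.045],[0,0,0,-0.04,-0.0138,0,0.045],[0,0,0,-0.04,-0.0138,0,0.045],[0,0,0,-0.04,-0.0138,0,0.045],[0,0,0,-0.04,-0.0138,0,0.045],[0,0,0,-0.01,-0.001,0.03,0.045],[0,0,0,0,0,0.03,0.045],[0,0,0,0,0,0,0.045],[0,0,0,0,0,0,0.045]]]'
python3 - <<'E'
from h import *
to(Rdown(CA+np.pi),[.431,-.220,.062])
im=np.vstack([np.hstack([cv2.resize(np.ascontiguousarray(cams.capture(n)[y:y+75,x:x+100,::-1]),(800,600) if 0 else (400,300),interpolation=cv2.INTER_CUBIC) for n,x,y in (("top",240,175),("scene",130,130))])])
cv2.imwrite("pics/pre.png",im)
E
```

```text
time_s: 1.3
tcp_pos: [0.2948, -0.4448, 0.222]
ee_rot: [[-0.221, -0.975, -0.001], [-0.975, 0.221, 0.001], [-0.001, 0.001, -1.0]]
wrist_force: [0.4, -0.4, 0.3]
gripper_width: 0.517
gripper_force: 0.0
time_s: 2.2
tcp_pos: [0.4091, -0.2572, 0.1628]
ee_rot: [[-0.22, -0.975, -0.001], [-0.975, 0.22, -0.0], [0.001, 0.001, -1.0]]
wrist_force: [0.4, -0.5, 1.2]
gripper_width: 0.519
gripper_force: 0.0
t 2.2 tcp [ 0.4091 -0.2572  0.1628] F [ 0.4 -0.5  1.2] w 45.2
turn(6deg): [ 0.01 -0.01  0.01] then shift: [-0.0412 -0.0131  0.1008] (shift in present axes: [-0.0412 -0.0133  0.1007] ) world [ 0.0219  0.0372 -0.1008]
```

View pics/pre.png

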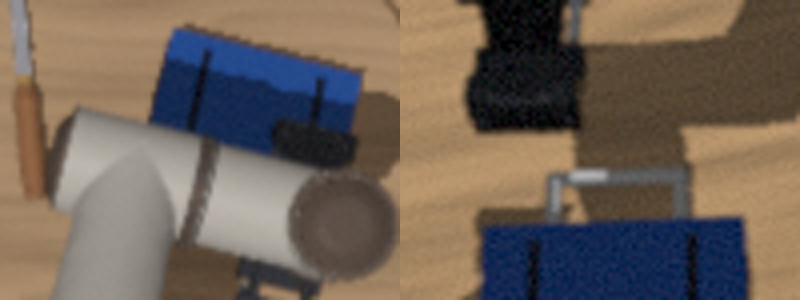

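The gripper hangs clear beside the handle (bar at about (620,177) in the right crop), about 41 mm short along tool x. I'll shift over, descend and pinch.

```bash
python3 -m handwheel '[[[0,0,0,-0.021,-0.007,0,0.045],[0,0,0,-0.02,-0.006,0,0.045],[0,0,0,0,0,0.025,0.045],[0,0,0,0,0,0.025,0.045],[0,0,0,0,0,0.025,0.045],[0,0,0,0,0,0.025,0.045],[0,0,0,0,0,0,0.045]]]'
python3 -m handwheel '[[[0,0,0,0,0,0,0.0],[0,0,0,0,0,0,0.0],[0,0,0,0,0,0,0.0],[0,0,0,0,0,0,0.0],[0,0,0,0,0,0,0.0],[0,0,0,0,0,0,0.0]]]'
```

```text
time_s: 3.0
tcp_pos: [0.4294, -0.22, 0.0611]
ee_rot: [[-0.222, -0.975, -0.004], [-0.975, 0.222, 0.001], [0.0, 0.004, -1.0]]
wrist_force: [-0.8, -0.8, 0.7]
gripper_width: 0.517
gripper_force: 0.0
time_s: 3.6
tcp_pos: [0.4327, -0.2203, 0.0633]
ee_rot: [[-0.22, -0.976, 0.004], [-0.976, 0.22, -0.001], [0.0, -0.004, -1.0]]
wrist_force: [3.1, -0.7, -1.0]
gripper_width: 0.121
gripper_force: 29.9
```

Run:
```python
from h import *
s=r.sense();q=Rz(CA).T@(np.array(s["tcp_pos"])-[CX,CY,0]);print("tcp in case",q)
rho=np.hypot(.165,.02);o=np.arctan2(.02,.165)
ca=(.06-q[0])/rho;a=np.arccos(ca);print("theta from x",a-o,"bar z",.03+rho*np.sin(a))
al=np.linspace(a,1.8+o,25);P=rho*np.c_[np.cos(al),-np.sin(al)]
print(np.round(np.diff(P,axis=0),4).tolist())
```

```text
tcp in case [-0.09358782  0.00046978  0.06331665]
theta from x 0.2715732025507404 bar z 0.09352780824160005
[[-0.0044, -0.0096], [-0.005, -0.0093], [-0.0055, -0.009], [-0.0061, -0.0086], [-0.0066, -0.0082], [-0.0072, -0.0078], [-0.0076, -0.0073], [-0.0081, -0.0068], [-0.0085, -0.0063], [-0.0089, -0.0057], [-0.0092, -0.0052], [-0.0095, -0.0046], [-0.0098, -0.004], [-0.01, -0.0033], [-0.0102, -0.0027], [-0.0104, -0.002], [-0.0105, -0.0013], [-0.0106, -0.0007], [-0.0106, -0.0], [-0.0106, 0.0007], [-0.0105, 0.0013], [-0.0104, 0.002], [-0.0102, 0.0027], [-0.0101, 0.0033]]
```

```bash
python3 -m handwheel '[[[0,0,0,0,-0.0044,-0.0096,0],[0,0,0,0,-0.005,-0.0093,0],[0,0,0,0,-0.0055,-0.009,0],[0,0,0,0,-0.006,-0.0086,0],[0,0,0,0,-0.0066,-0.0082,0],[0,0,0,0,-0.0072,-0.0078,0]]]'
python3 -m handwheel '[[[0,0,0,0,-0.0076,-0.0073,0],[0,0,0,0,-0.008,-0.0068,0],[0,0,0,0,-0.0085,-0.0063,0],[0,0,0,0,-0.0089,-0.0057,0],[0,0,0,0,-0.0092,-0.0052,0],[0,0,0,0,-0.0095,-0.0046,0]]]'
```

```text
time_s: 4.2
tcp_pos: [0.463, -0.2272, 0.1151]
ee_rot: [[-0.221, -0.975, -0.005], [-0.975, 0.221, 0.001], [-0.0, 0.005, -1.0]]
wrist_force: [-1.9, -0.0, -3.1]
gripper_width: 0.12
gripper_force: 30.0
time_s: 4.8
tcp_pos: [0.5141, -0.2389, 0.1529]
ee_rot: [[-0.22, -0.975, -0.003], [-0.975, 0.22, 0.0], [0.001, 0.003, -1.0]]
wrist_force: [-4.9, 0.7, 2.2]
gripper_width: 0.112
gripper_force: 29.6
```

```bash
python3 -m handwheel '[[[0,0,0,0,-0.0098,-0.004,0],[0,0,0,0,-0.01,-0.0033,0],[0,0,0,0,-0.0102,-0.0027,0],[0,0,0,0,-0.0104,-0.002,0],[0,0,0,0,-0.0105,-0.0013,0],[0,0,0,0,-0.0106,-0.0007,0]]]'
python3 -m handwheel '[[[0,0,0,0,-0.0106,0,0],[0,0,0,0,-0.0106,0.0007,0],[0,0,0,0,-0.0105,0.0013,0],[0,0,0,0,-0.0104,0.002,0],[0,0,0,0,-0.0102,0.0027,0],[0,0,0,0,0,0,0]]]'
```

```text
time_s: 5.4
tcp_pos: [0.5765, -0.2531, 0.1673]
ee_rot: [[-0.22, -0.976, 0.003], [-0.976, 0.22, -0.002], [0.001, -0.003, -1.0]]
wrist_force: [-2.4, 0.4, 3.2]
gripper_width: 0.102
gripper_force: 30.0
time_s: 6.0
tcp_pos: [0.6298, -0.2654, 0.1599]
ee_rot: [[-0.22, -0.976, 0.007], [-0.976, 0.22, -0.003], [0.002, -0.007, -1.0]]
wrist_force: [2.3, -2.3, 4.1]
gripper_width: 0.106
gripper_force: 30.2
```

```bash
python3 -m handwheel '[[[0,0,0,0,-0.006,0.0018,0],[0,0,0,0,-0.005,0.0017,0],[0,0,0,0,0,0,0]]]'
```

```text
time_s: 6.3
tcp_pos: [0.6395, -0.2676, 0.1567]
ee_rot: [[-0.22, -0.976, 0.006], [-0.976, 0.22, -0.003], [0.001, -0.006, -1.0]]
wrist_force: [0.3, -2.0, 4.5]
gripper_width: 0.107
gripper_force: 30.3
```

```bash
python3 -m handwheel '[[[0,0,0,0,-0.005,0.0018,0],[0,0,0,0,-0.004,0.0015,0],[0,0,0,0,0,0,0]]]'
```

```text
time_s: 6.6
tcp_pos: [0.6409, -0.268, 0.1559]
ee_rot: [[-0.22, -0.975, -0.011], [-0.976, 0.22, 0.001], [0.002, 0.01, -1.0]]
wrist_force: [-18.4, 7.7, 21.1]
gripper_width: 0.11
gripper_force: 30.9
```

```bash
python3 -m handwheel '[[[0,0,0,0,0.006,-0.0015,0.0],[0,0,0,0,0,0,0.05],[0,0,0,0,0,0,0.05],[0,0,0,0,0,0,0.05],[0,0,0,0,0,-0.03,0.05],[0,0,0,0,0,-0.04,0.05],[0,0,0,0,0,-0.04,0.087],[0,0,0,0,0,-0.01,0.087]]]'
python3 - <<'E'
from h import *
E_=None
p=[.542,.247]
# plane grasp target
R=np.array([[.8346,-.2785,-.4752],[.2319,.9602,-.1555],[.4996,.0196,.8660]])
T=np.c_[-R[:,0],R[:,1],-R[:,2]]
c=np.array([.5390,.2467,.0865])
tcp=c+R[:,2]*(.014-.026)
print("tcp target",tcp,"pre",tcp+R[:,2]*.12);to(T,tcp+R[:,2]*.12)
E
```

```text
time_s: 7.4
tcp_pos: [0.642, -0.2679, 0.2783]
ee_rot: [[-0.22, -0.975, 0.009], [-0.976, 0.22, -0.003], [0.001, -0.009, -1.0]]
wrist_force: [0.4, 0.1, 0.1]
gripper_width: 0.656
gripper_force: 0.0
tcp target [0.5447024 0.248566  0.076108 ] pre [0.4876784 0.229906  0.180028 ]
t 7.4 tcp [ 0.642  -0.2679  0.2783] F [0.4 0.1 0.1] w 57.0
turn(6deg): [ 2.41 -4.57 10.01] then shift: [0.0624 0.519  0.0892] (shift in present axes: [-0.4518  0.2609  0.0953] ) world [-0.1543  0.4978 -0.0983]
```

```bash
python3 -m handwheel '[[[0,0,0,-0.04,0.0235,0,0.087],[0,0,0,-0.041,0.0237,0,0.087],[0,0,0,-0.041,0.0237,0,0.087],[0,0,0,-0.041,0.0237,0,0.087],[0,0,0,-0.041,0.0237,0,0.087],[0,0,0,-0.041,0.0237,0,0.087],[0,0,0,-0.041,0.0237,0,0.087],[0,0,0,-0.041,0.0237,0,0.087],[0,0,0,-0.041,0.0237,0,0.087],[0,0,0,-0.041,0.0237,0,0.087],[0,0,0,-0.041,0.0237,0,0.087],[0,0,0,0,0,0,0.087]]]'
python3 -m handwheel '[[[0.3,-0.571,1.251,0,0,0,0.087],[0.3,-0.571,1.251,0,0,0,0.087],[0.3,-0.571,1.251,0,0,0,0.087],[0.3,-0.571,1.251,0,0,0,0.087],[0.3,-0.571,1.251,0,0,0,0.087],[0.3,-0.571,1.251,0,0,0,0.087],[0.3,-0.571,1.251,0,0,0,0.087],[0.3,-0.571,1.251,0,0,0,0.087],[0,0,0,0,0,0,0.087]]]'
python3 - <<'E'
from h import *
R=np.array([[.8346,-.2785,-.4752],[.2319,.9602,-.1555],[.4996,.0196,.8660]])
T=np.c_[-R[:,0],R[:,1],-R[:,2]];to(T,np.array([.5447,.2486,.0761])+R[:,2]*.12)
t=cams.capture("top");s=cams.capture("scene");np.save("pics/t2.npy",t);np.save("pics/s2.npy",s)
def crop(im,x,y,w=80,h=60):return cv2.resize(np.ascontiguousarray(im[y:y+h,x:x+w,::-1]),(400,300),interpolation=cv2.INTER_CUBIC)
cv2.imwrite("pics/open.png",np.vstack([np.hstack([crop(t,262,170),crop(t,150,160)]),np.hstack([crop(s,145,170),crop(s,298,152)])]))
E
```

```text
time_s: 8.6
tcp_pos: [0.4834, 0.2339, 0.2718]
ee_rot: [[-0.214, -0.977, -0.001], [-0.977, 0.214, 0.0], [-0.0, 0.001, -1.0]]
wrist_force: [-0.4, 0.5, -0.7]
gripper_width: 0.998
gripper_force: 0.0
time_s: 9.5
tcp_pos: [0.4843, 0.2259, 0.2708]
ee_rot: [[-0.835, -0.329, 0.44], [-0.29, 0.944, 0.156], [-0.467, 0.003, -0.884]]
wrist_force: [0.2, 0.3, 0.8]
gripper_width: 0.997
gripper_force: 0.0
t 9.5 tcp [0.4843 0.2259 0.2708] F [0.2 0.3 0.8] w 86.7
turn(6deg): [ 0.11 -0.36  0.52] then shift: [0.0417 0.0011 0.0808] (shift in present axes: [0.0385 0.0024 0.0824] ) world [ 0.0033  0.004  -0.0908]
```

View pics/open.png

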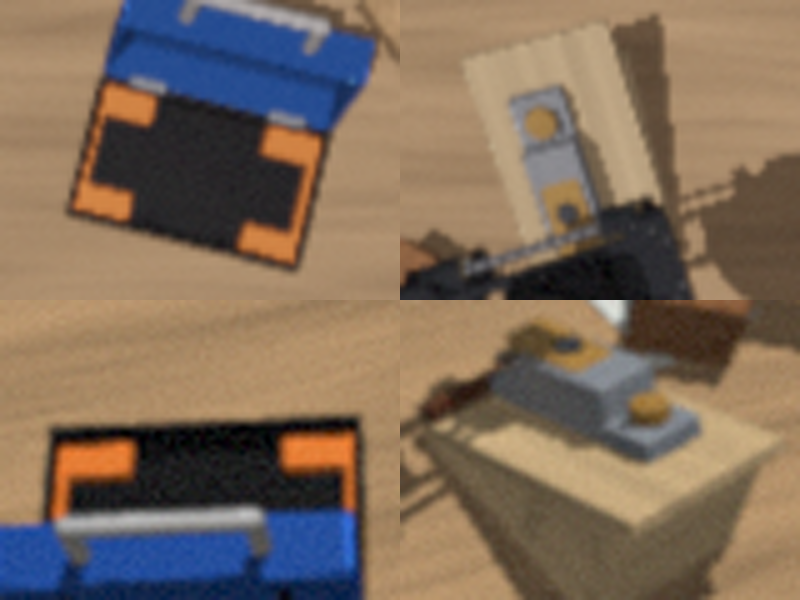

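The lid stands fully open and the recess is clear, with orange pads at top-crop (130,105), (290,145), (105,200) and (270,240). The plane is unmoved. I'll refit the case from its rim and pads.

Run:
```python
from h import *
T=lambda x,y:(262+x/5-.4,170+y/5-.4);S=lambda x,y:(145+x/5-.4,170+(y-300)/5-.4)
def m(p):
    x,y,a=p;w=lambda *q:np.array([x,y,0])+Rz(a)@np.array(q)
    return dict(fL=w(-.06,.1,.03),fR=w(-.06,-.1,.03),hL=w(.06,.1,.03),hR=w(.06,-.1,.03),a=w(.031,.049,.016),b=w(.031,-.049,.016),c=w(-.031,.049,.016),d=w(-.031,-.049,.016))
obs=[("top","fL",T(68,213)),("top","fR",T(298,270)),("top","hL",T(101,80)),("top","hR",T(329,131)),("top","a",T(151,126)),("top","b",T(260,152)),("top","c",T(133,188)),("top","d",T(244,222)),
("scene","fR",S(52,430)),("scene","fL",S(358,420)),("scene","d",S(133,479)),("scene","c",S(281,472))]
print(fit(m,obs,[.524,-.241,-.22]))
```

```text
top fL [-0.5 -0.4]
top fR [-0.  0.]
top hL [-0.2 -1.4]
top hR [0.3 0.1]
top a [-0.4 -0.6]
top b [ 0.2 -0.1]
top c [-0.3  1.1]
top d [0.  0.1]
scene fR [-0.9  0.2]
scene fL [ 0.4 -0.3]
scene d [-1.  -0.3]
scene c [ 0.2 -0.2]
[ 0.52852845 -0.24342996 -0.22538402]
```

```bash
sed -i 's/^CX,CY,CA=.*/CX,CY,CA=.528,-.243,-.2254/' h.py; python3 -m handwheel '[[[0.11,-0.36,0.52,0,0,0,0.087],[0,0,0,0.0209,0.0005,0.03,0.087],[0,0,0,0.0208,0.0005,0.03,0.087],[0,0,0,0,0,0.03,0.087],[0,0,0,0,0,0.03,0.087],[0,0,0,0,0,0,0.087]]]'
cat > tgt.py <<'E'
from h import *
R=np.array([[.8346,-.2785,-.4752],[.2319,.9602,-.1555],[.4996,.0196,.8660]])
T=np.c_[-R[:,0],R[:,1],-R[:,2]];to(T,np.array([.5447,.2486,.0761]))
E
python3 tgt.py
```

```text
time_s: 10.2
tcp_pos: [0.5142, 0.2333, 0.1778]
ee_rot: [[-0.835, -0.272, 0.478], [-0.231, 0.962, 0.144], [-0.499, 0.01, -0.867]]
wrist_force: [0.2, -0.1, 0.5]
gripper_width: 0.999
gripper_force: 0.0
t 10.2 tcp [0.5142 0.2333 0.1778] F [ 0.2 -0.1  0.5] w 86.9
turn(6deg): [-0.11 -0.01 -0.01] then shift: [0.0218 0.0042 0.105 ] (shift in present axes: [0.0217 0.0054 0.1049] ) world [ 0.0305  0.0153 -0.1017]
```

```bash
python3 -m handwheel '[[[-0.11,0,0,0.01,0.002,0,0.087],[0,0,0,0.0118,0.0022,0,0.087],[0,0,0,0,0,0.02,0.087],[0,0,0,0,0,0.02,0.087],[0,0,0,0,0,0.02,0.087],[0,0,0,0,0,0,0.087]]]'; python3 tgt.py
```

```text
time_s: 10.8
tcp_pos: [0.52, 0.2494, 0.1501]
ee_rot: [[-0.856, -0.273, 0.44], [-0.238, 0.962, 0.133], [-0.459, 0.009, -0.888]]
wrist_force: [0.0, 0.2, 0.8]
gripper_width: 1.002
gripper_force: 0.0
t 10.8 tcp [0.52   0.2494 0.1501] F [0.  0.2 0.8] w 87.2
turn(6deg): [-0.12 -0.44 -0.  ] then shift: [ 0.0165 -0.0091  0.0757] (shift in present axes: [ 0.013  -0.0082  0.0765] ) world [ 0.0247 -0.0008 -0.074 ]
```

Run:
```python
from h import *
t=cams.capture("top");s=cams.capture("scene")
def crop(im,x,y,w=80,h=60):return cv2.resize(np.ascontiguousarray(im[y:y+h,x:x+w,::-1]),(400,300),interpolation=cv2.INTER_CUBIC)
cv2.imwrite("pics/preg.png",np.hstack([crop(t,150,160),crop(s,298,142)]))
```

```text
(no output)
```

View pics/preg.png

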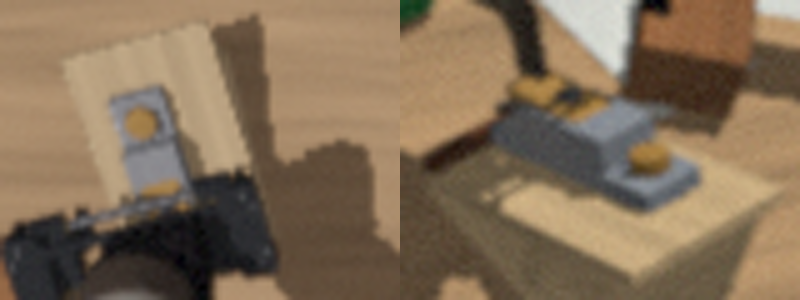

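The fingers straddle the plane from above, but the tool's tilt drifted during the move. I'll check the joints for a limit.

```bash
python3 -c "
from h import *
s=r.sense();print(np.round(s['joints'],1),np.round(s['joint_velocities'],1))"; python3 tgt.py
```

```text
[  35.8    9.8  -50.9   69.5   -9.2 -177.4] [-0.4 -0.7 -0.5  0.3 -0.1 -0.2]
t 10.9 tcp [0.5193 0.2486 0.1504] F [-0.4 -0.4 -0.4] w 86.7
turn(6deg): [-0.12 -0.44 -0.01] then shift: [ 0.0159 -0.0085  0.0764] (shift in present axes: [ 0.0124 -0.0075  0.0772] ) world [ 0.0254  0.     -0.0743]
```

The grasp orientation square to the slope runs into wrist limits (j5 -9.2, j6 -177). Instead I'll grip with the tool almost vertical, turned 25° about the plane's y from its normal. The flat sides allow that.

```bash
cat > tgt.py <<'E'
from h import *
import sys
R=np.array([[.8346,-.2785,-.4752],[.2319,.9602,-.1555],[.4996,.0196,.8660]])
T0=np.c_[-R[:,0],R[:,1],-R[:,2]]
B=25
T=T0@Ro.from_euler("y",B,degrees=True).as_matrix()   # about tool y
if T[2,2]>T0[2,2]: T=T0@Ro.from_euler("y",-B,degrees=True).as_matrix()
gp=np.array([.5390,.2467,.0865])+R[:,2]*(.034-.026)
if __name__=="__main__":
    up=float(sys.argv[1]);print("toolz",T[:,2]);to(T,gp+.019*T[:,2]+up*np.array([0,0,1]))
    print(np.round(r.sense()["joints"],1))
E
python3 tgt.py .09
```

```text
toolz [ 0.07796026  0.04292569 -0.99600263]
t 10.9 tcp [0.5193 0.2486 0.1504] F [-0.4 -0.4 -0.4] w 86.7
turn(6deg): [-0.12  3.73 -0.03] then shift: [-0.0172 -0.0068 -0.0128] (shift in present axes: [-0.0208 -0.0068 -0.0052] ) world [ 0.0174 -0.0023  0.0141]
[  35.8    9.8  -50.9   69.5   -9.2 -177.4]
```

```bash
python3 -m handwheel '[[[0,0,0,0,0,-0.02,0.087],[0,0,0,0,0,-0.02,0.087],[0,0.62,0,0,0,0,0.087],[0,0.62,0,0,0,0,0.087],[0,0.62,0,0,0,0,0.087],[0,0.62,0,0,0,0,0.087],[0,0.62,0,0,0,0,0.087],[-0.12,0.62,0,0,0,0,0.087],[0,0,0,0,0,0,0.087]]]'; python3 tgt.py .09
```

```text
time_s: 11.8
tcp_pos: [0.5104, 0.2425, 0.1846]
ee_rot: [[-0.958, -0.267, 0.106], [-0.264, 0.964, 0.046], [-0.114, 0.016, -0.993]]
wrist_force: [0.3, 0.2, 0.7]
gripper_width: 1.0
gripper_force: 0.0
toolz [ 0.07796026  0.04292569 -0.99600263]
t 11.8 tcp [0.5104 0.2425 0.1846] F [0.3 0.2 0.7] w 87.0
turn(6deg): [-0.04  0.27 -0.11] then shift: [-0.0244 -0.004   0.0222] (shift in present axes: [-0.0238 -0.0037  0.0229] ) world [ 0.0262  0.0038 -0.0201]
[  43.1   14.7  -17.4    2.8  -51.6 -119.3]
```

```bash
python3 -m handwheel '[[[0,0.27,-0.11,0,0,0,0.087],[0,0,0,-0.012,-0.002,0,0.087],[0,0,0,-0.0124,-0.002,0,0.087],[0,0,0,0,0,0.022,0.087],[0,0,0,0,0,0,0.087]]]'; python3 tgt.py .0
```

```text
time_s: 12.3
tcp_pos: [0.5341, 0.2439, 0.1609]
ee_rot: [[-0.958, -0.278, 0.073], [-0.276, 0.961, 0.033], [-0.08, 0.011, -0.997]]
wrist_force: [-0.6, 0.1, -0.1]
gripper_width: 1.0
gripper_force: 0.0
toolz [ 0.07796026  0.04292569 -0.99600263]
t 12.3 tcp [0.5341 0.2439 0.1609] F [-0.6  0.1 -0.1] w 87.0
turn(6deg): [-0.08 -0.07 -0.  ] then shift: [ 0.0044 -0.0001  0.0864] (shift in present axes: [0.0037 0.0006 0.0864] ) world [ 0.0026  0.0024 -0.0864]
[  41.1   19.1  -14.3    1.7  -52.2 -115.9]
```

```bash
python3 -m handwheel '[[[-0.08,0,0,0.004,0,0.02,0.087],[0,0,0,0,0,0.02,0.087],[0,0,0,0,0,0.02,0.087],[0,0,0,0,0,0.015,0.087],[0,0,0,0,0,0.01,0.087],[0,0,0,0,0,0,0.087]]]'; python3 tgt.py .0
```

```text
time_s: 12.9
tcp_pos: [0.5375, 0.247, 0.0776]
ee_rot: [[-0.957, -0.28, 0.073], [-0.277, 0.96, 0.042], [-0.082, 0.02, -0.996]]
wrist_force: [-0.2, -0.1, 0.3]
gripper_width: 0.998
gripper_force: 0.0
toolz [ 0.07796026  0.04292569 -0.99600263]
t 12.9 tcp [0.5375 0.247  0.0776] F [-0.2 -0.1  0.3] w 86.8
turn(6deg): [ 0.01 -0.05  0.01] then shift: [ 0.0012 -0.0005  0.003 ] (shift in present axes: [ 0.0012 -0.0006  0.003 ] ) world [-0.0008 -0.0007 -0.0031]
[  40.8   24.8  -19.3    1.4  -41.2 -115.7]
```

Now close and check the grip.

```bash
python3 -m handwheel '[[[0,0,0,0,0,0.003,0.02],[0,0,0,0,0,0,0.02],[0,0,0,0,0,0,0.02],[0,0,0,0,0,0,0.02],[0,0,0,0,0,0,0.02],[0,0,0,0,0,0,0.02]]]'
python3 -m handwheel '[[[0,0,0,0,0,-0.01,0.02],[0,0,0,0,0,-0.015,0.02],[0,0,0,0,0,-0.025,0.02],[0,0,0,0,0,-0.04,0.02],[0,0,0,0,0,-0.04,0.02],[0,0,0,0,0,-0.04,0.02],[0,0,0,0,0,0,0.02]]]'
python3 - <<'E'
from h import *
print(np.round(r.sense()["joints"],1))
t=cams.capture("top");s=cams.capture("scene");np.save("pics/t3.npy",t);np.save("pics/s3.npy",s)
def crop(im,x,y,w=100,h=75):return cv2.resize(np.ascontiguousarray(im[y:y+h,x:x+w,::-1]),(400,300),interpolation=cv2.INTER_CUBIC)
cv2.imwrite("pics/held.png",np.hstack([crop(t,120,140),crop(s,278,102)]))
E
```

```text
time_s: 13.5
tcp_pos: [0.5385, 0.2477, 0.0757]
ee_rot: [[-0.957, -0.279, 0.075], [-0.277, 0.96, 0.044], [-0.084, 0.021, -0.996]]
wrist_force: [0.8, -0.5, 0.5]
gripper_width: 0.539
gripper_force: 0.0
time_s: 14.2
tcp_pos: [0.5278, 0.2414, 0.2518]
ee_rot: [[-0.956, -0.28, 0.085], [-0.277, 0.96, 0.05], [-0.096, 0.025, -0.995]]
wrist_force: [1.1, 0.5, -3.3]
gripper_width: 0.507
gripper_force: 29.8
[  41.1   13.7   -8.     1.2  -62.8 -115.4]
```

View pics/held.png

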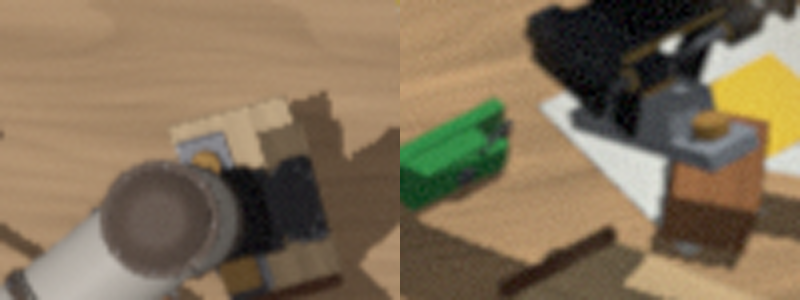

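The plane is held, nose and knob out to the right (scene crop (712,122)), and clear of the rest. Now to compute the turn to the placing orientation.

```bash
cat > place.py <<'E'
from tgt import *
A=R.T@T
PR=Rz(CA+np.pi/2)
TP=PR@A
def tcp_for(qcase,g=(0,0,.008)):  # plane centre in case frame, grip point in plane frame
    return case2w(qcase)+PR@np.array(g)+.019*TP[:,2]
if __name__=="__main__":
    q=[float(v) for v in sys.argv[1:4]];print("tool z",TP[:,2]);to(TP,tcp_for(q));print(np.round(r.sense()["joints"],1))
E
python3 place.py 0 0 .25
```

```text
tool z [-0.09442975 -0.41189714 -0.90625993]
t 14.3 tcp [0.5248 0.24   0.2449] F [-0.3  0.3 -5.1] w 43.6
turn(6deg): [  1.99   4.6  -10.07] then shift: [ 0.4315 -0.1111  0.2058] (shift in present axes: [ 0.1345 -0.4717 -0.0177] ) world [ 0.0014 -0.4908 -0.0041]
[  41.1   14.    -8.5    1.   -62.7 -115.4]
```

```bash
python3 -m handwheel '[[[0,0,0,0,0,-0.03,0.02],[0.2,0.46,-1.007,0,0,0,0.02],[0.2,0.46,-1.007,0,0,0,0.02],[0.2,0.46,-1.007,0,0,0,0.02],[0.2,0.46,-1.007,0,0,0,0.02],[0.2,0.46,-1.007,0,0,0,0.02],[0.2,0.46,-1.007,0,0,0,0.02],[0.2,0.46,-1.007,0,0,0,0.02],[0.2,0.46,-1.007,0,0,0,0.02],[0.2,0.46,-1.007,0,0,0,0.02],[0.2,0.46,-1.007,0,0,0,0.02],[0,0,0,0,0,0,0.02]]]'; python3 place.py 0 0 .25
```

```text
time_s: 15.5
tcp_pos: [0.5223, 0.2395, 0.2706]
ee_rot: [[-0.199, -0.975, -0.098], [-0.882, 0.221, -0.417], [0.428, 0.003, -0.904]]
wrist_force: [-0.1, 0.9, -4.4]
gripper_width: 0.501
gripper_force: 29.8
tool z [-0.09442975 -0.41189714 -0.90625993]
t 15.5 tcp [0.5223 0.2395 0.2706] F [-0.1  0.9 -4.4] w 43.6
turn(6deg): [ 0.02 -0.06  0.03] then shift: [ 0.4197 -0.1133  0.2286] (shift in present axes: [ 0.4187 -0.1124  0.2311] ) world [ 0.0039 -0.4903 -0.0298]
[ 47.2  25.2   3.5  12.2 -90.7 -62.3]
```

```bash
python3 -m handwheel '[[[0,0,0,0.018,-0.005,0.0085,0.02],[0,0,0,0.037,-0.0096,0.0175,0.02],[0,0,0,0.037,-0.0096,0.0175,0.02],[0,0,0,0.037,-0.0096,0.0175,0.02],[0,0,0,0.037,-0.0096,0.0175,0.02],[0,0,0,0.037,-0.0096,0.0175,0.02],[0,0,0,0.037,-0.0096,0.0175,0.02],[0,0,0,0.037,-0.0096,0.0175,0.02],[0,0,0,0.037,-0.0096,0.0175,0.02],[0,0,0,0.037,-0.0096,0.0175,0.02],[0,0,0,0.037,-0.0096,0.0175,0.02],[0,0,0,0,0,0,0.02]]]'; python3 place.py 0 0 .25
python3 - <<'E'
from h import *
t=cams.capture("top");s=cams.capture("scene")
def crop(im,x,y,w=80,h=120):return cv2.resize(np.ascontiguousarray(im[y:y+h,x:x+w,::-1]),(400,600),interpolation=cv2.INTER_CUBIC)
cv2.imwrite("pics/above.png",np.hstack([crop(t,262,140),crop(s,150,100)]))
E
```

```text
time_s: 16.7
tcp_pos: [0.5238, -0.206, 0.2715]
ee_rot: [[-0.21, -0.973, -0.099], [-0.881, 0.232, -0.412], [0.423, 0.001, -0.906]]
wrist_force: [0.2, 0.1, -5.2]
gripper_width: 0.501
gripper_force: 29.8
tool z [-0.09442975 -0.41189714 -0.90625993]
t 16.7 tcp [ 0.5238 -0.206   0.2715] F [ 0.2  0.1 -5.2] w 43.6
turn(6deg): [ 0.04 -0.01 -0.07] then shift: [ 0.0261 -0.0124  0.046 ] (shift in present axes: [ 0.026  -0.0128  0.046 ] ) world [ 0.0024 -0.0448 -0.0307]
[  6.8  14.8 -16.   24.9 -70.3 -31. ]
```

View pics/above.png

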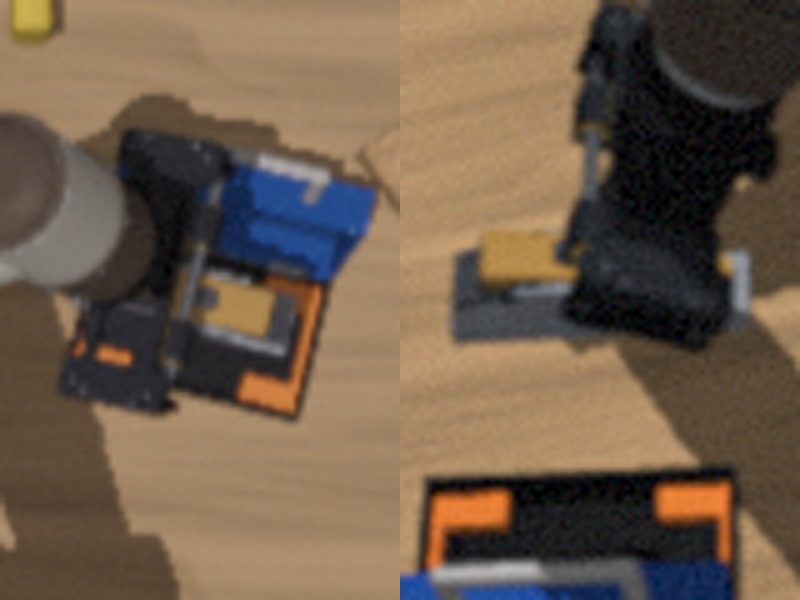

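The plane hangs above the case, near level, tail on the right side of the case. Its bottom edge runs from (455,342) to (748,327) in the scene crop. I'll fit its pose in the grip.

Run:
```python
from place import *
Tl=lambda x,y:(262+x/5-.4,140+y/5-.4);S=lambda x,y:(150+(x-400)/5-.4,100+y/5-.4)
s=r.sense();TT=np.array(s["ee_rot"]);g=np.array(s["tcp_pos"])-.019*TT[:,2]
def m(p):
    gx,gz,dp,h=p
    P=TT@A.T@Ro.from_euler("y",dp).as_matrix()
    w=lambda *q:g+P@(np.array(q)-np.array([gx,0,gz]))
    return dict(a=w(-.08,-.022,0),b=w(.08,-.022,0),c=w(-.08,-.022,h),d=w(-.08,.022,h))
p=fit(m,[("scene","a",S(455,342)),("scene","b",S(749,327)),("top","c",Tl(297,292)),("top","d",Tl(284,354))],[0,.034,0,.02])
print("gx,gz(from sole),pitch,h",p)
P=TT@A.T@Ro.from_euler("y",p[2]).as_matrix();print("tilt axes",P[:,2],P[:,0])
```

```text
scene a [-0.4  0.1]
scene b [ 0.5 -0. ]
top c [0.2 0.3]
top d [-0.1 -0.2]
gx,gz(from sole),pitch,h [ 0.00514156  0.02909773 -0.02871947  0.03022614]
tilt axes [-0.00651893 -0.02753964  0.99955122] [0.22715605 0.97338022 0.02828347]
```

```bash
cat > place2.py <<'E'
from place import *
PR2=Rz(CA)@Ro.from_euler("y",-4,degrees=True).as_matrix()@Rz(np.pi/2)   # plane pose incl. lean toward -x
PP=PR2@Ro.from_euler("y",.018).as_matrix().T.T
TP=PP@A
if __name__=="__main__":
    q=[float(v) for v in sys.argv[1:4]]
    to(TP,case2w(q)+PR2@np.array([.005,0,.003])+.019*TP[:,2]);print(np.round(r.sense()["joints"],1))
E
python3 place2.py -.018 0 .11
```

```text
t 16.8 tcp [ 0.5252 -0.2032  0.2718] F [ 0.4  0.1 -4.5] w 43.8
turn(6deg): [0.62 0.17 0.25] then shift: [-0.0396  0.0176  0.1755] (shift in present axes: [-0.0368  0.0052  0.1769] ) world [-0.0145 -0.0392 -0.1759]
[  7.1  14.7 -16.   24.9 -70.3 -31. ]
```

```bash
python3 -m handwheel '[[[0.62,0.17,0.25,0,0,0,0.02],[0,0,0,0.0175,0.0027,0.008,0.02],[0,0,0,0.0175,0.0026,0.008,0.02],[0,0,0,-0.0085,0.0014,0.0181,0.02],[0,0,0,-0.0085,0.0014,0.0181,0.02],[0,0,0,-0.0085,0.0014,0.0181,0.02],[0,0,0,-0.0085,0.0014,0.0181,0.02],[0,0,0,0,0,0,0.02],[0,0,0,0,0,0,0.02]]]'; python3 place2.py -.018 0 .11
```

```text
time_s: 17.7
tcp_pos: [0.513, -0.2391, 0.1937]
ee_rot: [[-0.226, -0.974, -0.033], [-0.87, 0.217, -0.444], [0.439, -0.071, -0.896]]
wrist_force: [0.7, 0.6, -4.0]
gripper_width: 0.505
gripper_force: 29.8
t 17.7 tcp [ 0.513  -0.2391  0.1937] F [ 0.7  0.6 -4. ] w 43.9
turn(6deg): [-0.04 -0.01  0.05] then shift: [-0.0394  0.0084  0.0892] (shift in present axes: [-0.0395  0.0085  0.0891] ) world [-0.0024 -0.0033 -0.0978]
[  3.4  16.  -28.8  33.1 -53.9 -38.7]
```

```bash
python3 -m handwheel '[[[0,0,0,-0.0079,0.0017,0.0178,0.02],[0,0,0,-0.0079,0.0017,0.0178,0.02],[0,0,0,-0.0079,0.0017,0.0178,0.02],[0,0,0,-0.0079,0.0017,0.0178,0.02],[0,0,0,-0.0079,0.0017,0.0178,0.02],[0,0,0,0,0,0,0.02],[0,0,0,0,0,0,0.02]]]'; python3 place2.py -.005 0 .07
```

```text
time_s: 18.4
tcp_pos: [0.5116, -0.2429, 0.0973]
ee_rot: [[-0.227, -0.973, -0.031], [-0.869, 0.217, -0.444], [0.439, -0.073, -0.895]]
wrist_force: [0.2, -0.3, -4.0]
gripper_width: 0.505
gripper_force: 29.8
t 18.4 tcp [ 0.5116 -0.2429  0.0973] F [ 0.2 -0.3 -4. ] w 43.9
turn(6deg): [-0.06 -0.01  0.04] then shift: [-0.0187 -0.009   0.0377] (shift in present axes: [-0.0187 -0.0089  0.0377] ) world [ 0.0117 -0.0024 -0.0413]
[  1.2  22.3 -37.7  42.6 -40.9 -50.1]
```

```bash
python3 -m handwheel '[[[0,0,0,-0.006,-0.001,0.0126,0.02],[0,0,0,-0.006,-0.003,0.0126,0.02],[0,0,0,-0.0067,-0.005,0.0125,0.02],[0,0,0,0,0,0,0.02],[0,0,0,0,0,0,0.02]]]'; python3 place2.py -.005 0 .035
python3 - <<'E'
from h import *
t=cams.capture("top");s=cams.capture("scene")
def crop(im,x,y,w=80,h=80):return cv2.resize(np.ascontiguousarray(im[y:y+h,x:x+w,::-1]),(400,400),interpolation=cv2.INTER_CUBIC)
cv2.imwrite("pics/low.png",np.hstack([crop(t,262,155),crop(s,145,140)]))
E
```

```text
time_s: 18.9
tcp_pos: [0.5232, -0.2455, 0.0561]
ee_rot: [[-0.227, -0.973, -0.031], [-0.869, 0.217, -0.444], [0.439, -0.074, -0.895]]
wrist_force: [0.6, 0.3, -3.6]
gripper_width: 0.508
gripper_force: 29.8
t 18.9 tcp [ 0.5232 -0.2455  0.0561] F [ 0.6  0.3 -3.6] w 44.2
turn(6deg): [-0.06 -0.01  0.03] then shift: [-0.0155  0.0024  0.0314] (shift in present axes: [-0.0155  0.0025  0.0314] ) world [ 0.0001  0.0001 -0.0351]
[ -0.4  26.5 -39.4  48.5 -36.3 -56. ]
```

View pics/low.png

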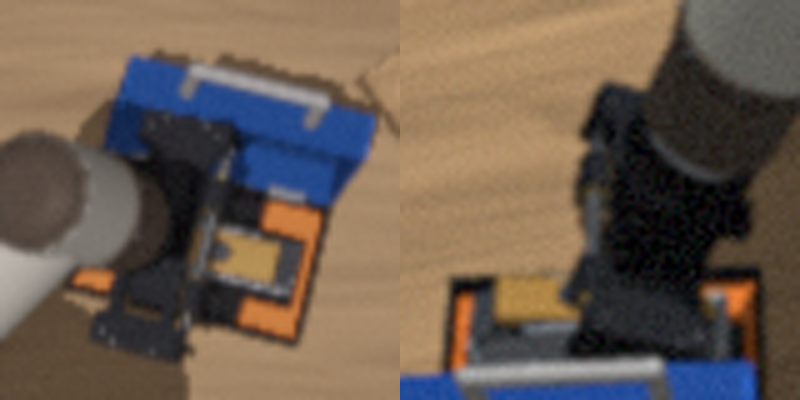

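Fingers and plane are inside the case footprint with the body in the hollow lid. The tail edge is at top-crop (297,275), just inside the end strip. I'll check the tail position numerically before lowering.

Run:
```python
from place2 import *
s=r.sense();TT=np.array(s["ee_rot"]);g=np.array(s["tcp_pos"])-.019*TT[:,2];P=TT@A.T@Ro.from_euler("y",-.0287).as_matrix()
w=lambda *q:g+P@(np.array(q)-np.array([.005,0,.029]))
for n,q,f in(("top",(-.08,-.022,.03),lambda u:(u-[262-.4,155-.4])*5),("top",(-.08,.022,.03),lambda u:(u-[262-.4,155-.4])*5),("scene",(-.08,-.022,.03),lambda u:(u-[145-.4,140-.4])*5+[400,0]),("scene",(.08,.022,.014),lambda u:(u-[145-.4,140-.4])*5+[400,0])):
    print(n,q,f(proj(n,w(*q))[0]),"case frame",np.round(Rz(CA).T@(w(*q)-[CX,CY,0]),4))
print("centre",Rz(CA).T@(w(0,0,.026)-[CX,CY,0]),"z axis",P[:,2])
```

```text
top (-0.08, -0.022, 0.03) [304.20640664 246.61928469] case frame [ 0.0169 -0.0799  0.075 ]
top (-0.08, 0.022, 0.03) [291.54130594 298.92781358] case frame [-0.027  -0.0802  0.0717]
scene (-0.08, -0.022, 0.03) [458.3116814  341.41594571] case frame [ 0.0169 -0.0799  0.075 ]
scene (0.08, 0.022, 0.014) [726.03777399 287.32406208] case frame [-0.0269  0.08    0.0573]
centre [-5.27909178e-03  3.54534036e-06  7.01322211e-02] z axis [-0.07434362  0.00675714  0.99716144]
```

```bash
python3 -m handwheel '[[[0,0,0,-0.0044,0.0007,0.009,0.02],[0,0,0,-0.0044,0.0007,0.009,0.02],[0,0,0,-0.0035,0.0006,0.0072,0.02],[0,0,0,0,0,0,0.02],[0,0,0,0,0,0,0.02]]]'; python3 -m handwheel '[[[0,0,0,-0.0009,0.0001,0.0018,0.02],[0,0,0,-0.0009,0.0001,0.0018,0.02],[0,0,0,0,0,0,0.02]]]'; python3 place2.py -.005 0 .035
```

```text
time_s: 19.5
tcp_pos: [0.5226, -0.2455, 0.0274]
ee_rot: [[-0.227, -0.973, -0.032], [-0.869, 0.217, -0.444], [0.439, -0.073, -0.896]]
wrist_force: [-0.3, 0.9, -5.2]
gripper_width: 0.497
gripper_force: 29.9
time_s: 19.8
tcp_pos: [0.5231, -0.246, 0.0261]
ee_rot: [[-0.226, -0.974, -0.031], [-0.868, 0.216, -0.448], [0.443, -0.074, -0.894]]
wrist_force: [-4.5, 5.4, 13.5]
gripper_width: 0.508
gripper_force: 30.0
t 19.8 tcp [ 0.5231 -0.246   0.0261] F [-4.5  5.4 13.5] w 44.2
turn(6deg): [-0.07 -0.05  0.05] then shift: [-0.0028  0.0003  0.0043] (shift in present axes: [-0.0029  0.0003  0.0043] ) world [ 0.0002  0.0006 -0.0051]
[ -2.   28.9 -41.9  55.5 -33.  -62.5]
```

```bash
python3 -m handwheel '[[[0,0,0,0.0022,0,-0.0045,0.02],[0,0,0,0,-0.003,0,0.02],[0,0,0,0,0,0,0.02]]]'; python3 -m handwheel '[[[0,0,0,-0.0009,0.0001,0.0018,0.02],[0,0,0,-0.0009,0.0001,0.0018,0.02],[0,0,0,-0.0004,0,0.0009,0.02],[0,0,0,0,0,0,0.02]]]';python3 place2.py -.002 0 .035
```

```text
time_s: 20.1
tcp_pos: [0.5255, -0.2459, 0.0277]
ee_rot: [[-0.227, -0.973, -0.033], [-0.87, 0.217, -0.443], [0.438, -0.072, -0.896]]
wrist_force: [-0.3, 0.1, -4.3]
gripper_width: 0.501
gripper_force: 29.9
time_s: 20.5
tcp_pos: [0.5256, -0.2465, 0.0259]
ee_rot: [[-0.226, -0.974, -0.032], [-0.868, 0.216, -0.448], [0.443, -0.074, -0.893]]
wrist_force: [-6.1, 8.9, 18.3]
gripper_width: 0.503
gripper_force: 30.1
t 20.5 tcp [ 0.5256 -0.2465  0.0259] F [-6.1  8.9 18.3] w 43.7
turn(6deg): [-0.07 -0.05  0.05] then shift: [-0.0028 -0.0002  0.0042] (shift in present axes: [-0.0028 -0.0001  0.0042] ) world [ 0.0006  0.0005 -0.005 ]
[ -1.9  29.1 -41.5  55.2 -33.1 -62.1]
```

```bash
python3 -m handwheel '[[[0,0,0,0.0005,0,-0.001,0.02],[0,0,0,0,0,0,0.043],[0,0,0,0,0,0,0.045],[0,0,0,0,0,0,0.048],[0,0,0,0,0,0,0.054],[0,0,0,0,0,0,0.058],[0,0,0,0,0,0,0.058]]]'
python3 - <<'E'
from h import *
t=cams.capture("top");s=cams.capture("scene")
np.save("pics/t5.npy",t)
print(r.sense()["gripper_force"],r.sense()["wrist_force"])
E
```

```text
time_s: 21.2
tcp_pos: [0.5245, -0.2461, 0.0234]
ee_rot: [[-0.226, -0.973, -0.035], [-0.869, 0.218, -0.444], [0.439, -0.07, -0.896]]
wrist_force: [0.3, 0.7, -0.1]
gripper_width: 0.652
gripper_force: 0.0
0.0 [0.15856425 0.10629742 0.05006887]
```

```bash
python3 -m handwheel '[[[0,0,0,0,0,-0.01,0.058],[0,0,0,0,0,-0.015,0.058],[0,0,0,0,0,-0.02,0.058],[0,0,0,0,0.008,-0.01,0.058],[0,0,0,0,0.008,-0.02,0.058],[0,0,0,0,0,-0.03,0.058],[0,0,0,0,0,-0.04,0.058],[0,0,0,0,0,-0.04,0.058],[0,0,0,0,0,0,0.058]]]'; python3 -c "
from h import *
to(Rdown(CA+np.pi),case2w([.117,0,.25]));print(np.round(r.sense()['joints'],1))"
```

```text
time_s: 22.2
tcp_pos: [0.5187, -0.1586, 0.1931]
ee_rot: [[-0.228, -0.973, -0.022], [-0.871, 0.214, -0.443], [0.436, -0.081, -0.896]]
wrist_force: [0.3, 0.0, -0.3]
gripper_width: 0.666
gripper_force: 0.0
t 22.2 tcp [ 0.5187 -0.1586  0.1931] F [ 0.3  0.  -0.3] w 57.9
turn(6deg): [-0.78 -4.32 -0.09] then shift: [ 0.0802 -0.145  -0.0569] (shift in present axes: [ 0.0929 -0.1484 -0.0048] ) world [ 0.1234 -0.1106  0.0569]
[ 12.7  15.4 -29.1  30.6 -57.1 -45.6]
```

```bash
python3 -m handwheel '[[[0,0,0,-0.01,0,-0.045,0.045],[-0.13,-0.72,0,-0.03,0,0,0.045],[-0.13,-0.72,0,-0.03,0,0,0.045],[-0.13,-0.72,0,-0.03,0,0,0.045],[-0.13,-0.72,0,-0.03,0,0,0.045],[-0.13,-0.72,0,-0.02,0,0,0.045],[-0.13,-0.72,-0.09,0,0,0,0.045],[0,0,0,0,0,0,0.045]]]'
python3 - <<'E'
from h import *
to(Rdown(CA+np.pi),case2w([.117,0,.25]))
t=cams.capture("top");s=cams.capture("scene");np.save("pics/t6.npy",t)
def crop(im,x,y,w=60,h=60):return cv2.resize(np.ascontiguousarray(im[y:y+h,x:x+w,::-1]),(400,400),interpolation=cv2.INTER_CUBIC)
cv2.imwrite("pics/placed.png",np.hstack([crop(t,270,165),crop(s,150,170)]))
E
```

```text
time_s: 23.0
tcp_pos: [0.551, -0.0046, 0.1807]
ee_rot: [[-0.23, -0.973, -0.009], [-0.973, 0.23, -0.0], [0.002, 0.009, -1.0]]
wrist_force: [0.8, -0.5, 0.9]
gripper_width: 0.52
gripper_force: 0.0
t 23.0 tcp [ 0.551  -0.0046  0.1807] F [ 0.8 -0.5  0.9] w 45.3
turn(6deg): [ 0.08 -0.02 -0.06] then shift: [ 0.2375 -0.1478 -0.0693] (shift in present axes: [ 0.2367 -0.1488 -0.0701] ) world [ 0.091  -0.2646  0.0693]
```

View pics/placed.png

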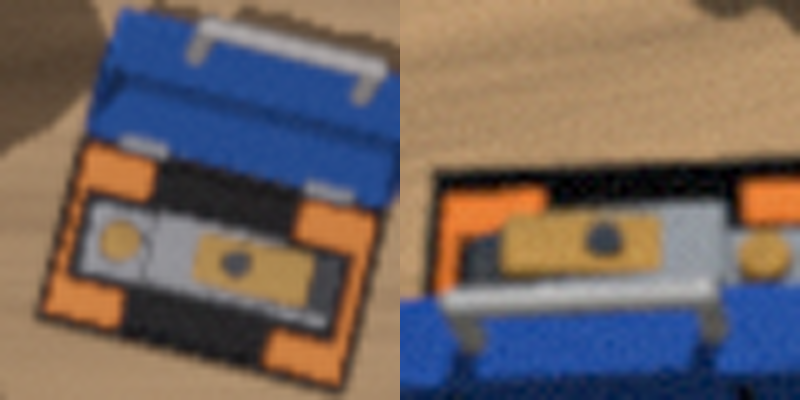

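The plane lies flat in the recess between all four pads (top crop, knob (120,240), tail (325,290)), and the lid is still open with its bar at (295,48). I'll go back to the handle.

```bash
python3 -m handwheel '[[[0,0,0,0,0,-0.04,0.045],[0,0,0,0,0,-0.045,0.045],[0.08,0,-0.06,0.03,-0.019,0,0.045],[0,0,0,0.03,-0.019,0,0.045],[0,0,0,0.03,-0.019,0,0.045],[0,0,0,0.03,-0.019,0,0.045],[0,0,0,0.03,-0.019,0,0.045],[0,0,0,0.03,-0.019,0,0.045],[0,0,0,0.028,-0.018,0,0.045],[0,0,0,0.028,-0.018,0,0.045],[0,0,0,0,0,0,0.045]]]'
python3 - <<'E'
from h import *
# bar middle from top picture at z=.186
px=np.array([270+295/400*60-.4,165+48/400*60-.4]);c=C["top"];Rm=cv2.Rodrigues(np.array(c["rvec"]))[0];o=-Rm.T@np.array(c["tvec"]).ravel()
d=Rm.T@np.linalg.inv(np.array(c["camera_matrix"]))@np.r_[px,1];b=o+d*(.186-o[2])/d[2];print("bar",b,"case",Rz(CA).T@(b-[CX,CY,0]))
to(Rdown(CA+np.pi),[.637,-.2675,.158]);print(np.round(r.sense()['joints'],1))
E
```

```text
time_s: 24.2
tcp_pos: [0.646, -0.2701, 0.2642]
ee_rot: [[-0.225, -0.974, -0.004], [-0.974, 0.225, -0.004], [0.005, 0.003, -1.0]]
wrist_force: [-0.4, 0.6, -1.3]
gripper_width: 0.51
gripper_force: 0.0
bar [ 0.64062932 -0.27164843  0.186     ] case [ 0.11618316 -0.00275153  0.186     ]
t 24.2 tcp [ 0.646  -0.2701  0.2642] F [-0.4  0.6 -1.3] w 44.4
turn(6deg): [ 0.03 -0.05 -0.02] then shift: [-0.0005  0.0093  0.1062] (shift in present axes: [-0.001   0.009   0.1062] ) world [-0.009   0.0026 -0.1062]
[ -9.4  28.5  16.6   0.3 -78.3  -3.7]
```

```bash
python3 -m handwheel '[[[0,0,0,0,0.006,0.02,0.045],[0,0,0,0,0,0.03,0.045],[0,0,0,0,0,0.03,0.045],[0,0,0,0,0,0.026,0.045],[0,0,0,0,0,0,0.045],[0,0,0,0,0,0,0],[0,0,0,0,0,0,0],[0,0,0,0,0,0,0],[0,0,0,0,0,0,0],[0,0,0,0,0,0,0],[0,0,0,0,0,0,0],[0,0,0,0,0,0,0]]]'
python3 - <<'E'
from h import *
s=r.sense();q=Rz(CA).T@(np.array(s["tcp_pos"])-[CX,CY,0]);print("tcp in case",q,s["gripper_force"],s["wrist_force"])
rho=np.hypot(.165,.02);o=np.arctan2(.02,.165);a=np.arccos((.06-q[0])/rho);print("theta",a-o,"bar-tcp z",.03+rho*np.sin(a)-q[2])
al=np.linspace(a,o,31);P=rho*np.c_[np.cos(al),-np.sin(al)];print(np.round(np.diff(P,axis=0),4).tolist())
E
```

```text
time_s: 25.4
tcp_pos: [0.6409, -0.2658, 0.1615]
ee_rot: [[-0.221, -0.975, 0.001], [-0.975, 0.221, -0.003], [0.003, -0.002, -1.0]]
wrist_force: [-0.2, -0.3, 3.3]
gripper_width: 0.122
gripper_force: 29.6
tcp in case [0.11510906 0.00298724 0.16146113] 29.614874124526978 [-0.15360042 -0.25542362  3.27470837]
theta 1.788137182906271 bar-tcp z 0.02534445462261109
[[0.0094, -0.003], [0.0096, -0.0024], [0.0097, -0.0019], [0.0098, -0.0013], [0.0099, -0.0007], [0.0099, -0.0001], [0.0099, 0.0005], [0.0098, 0.0011], [0.0098, 0.0017], [0.0096, 0.0022], [0.0095, 0.0028], [0.0093, 0.0034], [0.0091, 0.0039], [0.0088, 0.0045], [0.0086, 0.005], [0.0083, 0.0055], [0.0079, 0.006], [0.0075, 0.0064], [0.0071, 0.0069], [0.0067, 0.0073], [0.0063, 0.0077], [0.0058, 0.008], [0.0053, 0.0084], [0.0048, 0.0087], [0.0043, 0.0089], [0.0038, 0.0092], [0.0032, 0.0094], [0.0026, 0.0095], [0.0021, 0.0097], [0.0015, 0.0098]]
```

```bash
python3 -m handwheel '[[[0,0,0,0,0.0094,-0.003,0],[0,0,0,0,0.0096,-0.0024,0],[0,0,0,0,0.0097,-0.0019,0],[0,0,0,0,0.0098,-0.0013,0],[0,0,0,0,0.0099,-0.0007,0],[0,0,0,0,0.0099,-0.0001,0],[0,0,0,0,0.0099,0.0005,0],[0,0,0,0,0.0098,0.0011,0],[0,0,0,0,0.0098,0.0017,0],[0,0,0,0,0.0096,0.0022,0]]]'; python3 -m handwheel '[[[0,0,0,0,0.0095,0.0028,0],[0,0,0,0,0.0093,0.0034,0],[0,0,0,0,0.0091,0.0039,0],[0,0,0,0,0.0088,0.0045,0],[0,0,0,0,0.0086,0.005,0],[0,0,0,0,0.0083,0.0055,0]]]'; python3 -c "
from h import *
s=r.sense();print(Rz(CA).T@(np.array(s['tcp_pos'])-[CX,CY,0]))"
```

```text
time_s: 26.4
tcp_pos: [0.5447, -0.2438, 0.1635]
ee_rot: [[-0.221, -0.975, -0.0], [-0.975, 0.221, -0.002], [0.002, -0.0, -1.0]]
wrist_force: [5.7, -1.2, -7.6]
gripper_width: 0.107
gripper_force: 30.2
time_s: 27.0
tcp_pos: [0.4946, -0.2322, 0.1397]
ee_rot: [[-0.22, -0.975, 0.005], [-0.975, 0.22, -0.003], [0.002, -0.006, -1.0]]
wrist_force: [7.4, -0.3, -7.1]
gripper_width: 0.107
gripper_force: 30.2
[-0.03494948  0.00310748  0.13968229]
```

```bash
python3 -m handwheel '[[[0,0,0,0,0.0079,0.006,0],[0,0,0,0,0.0075,0.0064,0],[0,0,0,0,0.0071,0.0069,0],[0,0,0,0,0.0067,0.0073,0],[0,0,0,0,0.0063,0.0077,0],[0,0,0,0,0.0058,0.008,0],[0,0,0,0,0.0053,0.0084,0],[0,0,0,0,0.0048,0.0087,0]]]'; python3 -m handwheel '[[[0,0,0,0,0.0043,0.0089,0],[0,0,0,0,0.0038,0.0092,0],[0,0,0,0,0.0032,0.0094,0],[0,0,0,0,0.0026,0.0095,0],[0,0,0,0,0,0,0]]]'; python3 -c "
from h import *
s=r.sense();print(Rz(CA).T@(np.array(s['tcp_pos'])-[CX,CY,0]))"
```

```text
time_s: 27.8
tcp_pos: [0.4444, -0.2208, 0.0813]
ee_rot: [[-0.22, -0.976, 0.004], [-0.976, 0.22, -0.003], [0.002, -0.005, -1.0]]
wrist_force: [3.9, 4.2, 0.9]
gripper_width: 0.106
gripper_force: 30.3
time_s: 28.3
tcp_pos: [0.4293, -0.2175, 0.043]
ee_rot: [[-0.22, -0.975, 0.0], [-0.975, 0.22, -0.002], [0.002, -0.001, -1.0]]
wrist_force: [2.9, 4.0, -1.8]
gripper_width: 0.107
gripper_force: 30.6
[-0.10195247  0.00281303  0.04298717]
```

```bash
python3 -m handwheel '[[[0,0,0,0,0.0021,0.008,0],[0,0,0,0,0.0015,0.007,0],[0,0,0,0,0,0,0]]]'; python3 -m handwheel '[[[0,0,0,0,0.0005,0.004,0],[0,0,0,0,0,0.003,0],[0,0,0,0,0,0,0]]]'
```

```text
time_s: 28.6
tcp_pos: [0.4262, -0.2168, 0.0283]
ee_rot: [[-0.22, -0.975, 0.001], [-0.975, 0.22, -0.002], [0.002, -0.001, -1.0]]
wrist_force: [3.4, 4.6, -2.4]
gripper_width: 0.106
gripper_force: 30.5
time_s: 28.9
tcp_pos: [0.4251, -0.2166, 0.0215]
ee_rot: [[-0.22, -0.975, -0.0], [-0.975, 0.22, -0.002], [0.002, -0.0, -1.0]]
wrist_force: [2.7, 5.0, -1.9]
gripper_width: 0.108
gripper_force: 30.3
```

```bash
python3 -m handwheel '[[[0,0,0,0,0,0.003,0],[0,0,0,0,0,0.003,0],[0,0,0,0,0,0,0]]]'
python3 - <<'E'
from h import *
s=cams.capture("scene");t=cams.capture("top");print(r.sense()["wrist_force"],r.sense()["tcp_pos"])
# lid angle from blue top face: fit mask corners in scene
for n,im in(("scene",s),("top",t)):
    hsv=cv2.cvtColor(im,cv2.COLOR_RGB2HSV);m=((hsv[...,0]>105)&(hsv[...,0]<125)&(hsv[...,1]>150)).astype(np.uint8)
    k,l,st,ce=cv2.connectedComponentsWithStats(m)
    for i in range(1,k):
        if st[i,4]>300:print(n,st[i],np.round(ce[i],1))
for th in(0,.05,.1,.2):
    P=case_pts((CX,CY,CA,th))
    print(th,[(n,np.round([proj(n,P[k])[0] for k in("nR","nL","hR","hL")],1).tolist()) for n in("scene","top")])
E
```

```text
time_s: 29.2
tcp_pos: [0.425, -0.2168, 0.0193]
ee_rot: [[-0.218, -0.976, -0.001], [-0.976, 0.218, -0.003], [0.003, 0.0, -1.0]]
wrist_force: [-5.9, 10.3, 31.5]
gripper_width: 0.109
gripper_force: 31.8
[-6.09607131 10.35357419 30.37966955] [ 0.42499342 -0.2167617   0.01932965]
scene [ 150  186   67   44 2281] [183.8 207.6]
scene [421 225  59  50 779] [453.  250.4]
scene [143 295  69  62 937] [175.6 330.9]
top [123 106  18  28 363] [130.  119.7]
top [277 185  52  38 939] [302.9 200.6]
0 [('scene', [[151.9, 188.4], [215.9, 185.8], [148.7, 221.3], [216.2, 218.4]]), ('top', [[322.7, 223.5], [275.2, 211.3], [329.4, 195.1], [282.2, 183.1]])]
0.05 [('scene', [[151.5, 187.8], [215.8, 185.3], [148.6, 221.9], [216.2, 219.0]]), ('top', [[323.1, 222.9], [275.4, 210.7], [329.5, 194.6], [282.3, 182.6]])]
0.1 [('scene', [[151.1, 187.4], [215.7, 184.8], [148.6, 222.5], [216.2, 219.6]]), ('top', [[323.5, 222.3], [275.6, 210.1], [329.6, 194.2], [282.4, 182.2]])]
0.2 [('scene', [[150.3, 186.7], [215.5, 184.2], [148.5, 223.7], [216.2, 220.9]]), ('top', [[324.3, 220.8], [276.1, 208.5], [329.8, 193.2], [282.6, 181.3]])]
```

```bash
python3 -m handwheel '[[[0,0,0,0,0,-0.001,0],[0,0,0,0,0,0,0.04],[0,0,0,0,0,0,0.04],[0,0,0,0,0,0,0.04],[0,0,0,0,0,0,0.04],[0,0,0,0,0,-0.02,0.04],[0,0,0,0,0,-0.04,0.04],[0,0,0,0,0,-0.04,0.04],[0,0,0,0,0,-0.04,0.04],[0,0,0,0,0.03,-0.03,0.04],[0,0,0,0,0.03,0,0.04],[0,0,0,0,0,0,0.04]]]'
python3 - <<'E'
from h import *
s=cams.capture("scene");t=cams.capture("top")
for n,im in(("scene",s),("top",t)):
    hsv=cv2.cvtColor(im,cv2.COLOR_RGB2HSV);m=((hsv[...,0]>105)&(hsv[...,0]<125)&(hsv[...,1]>150)).astype(np.uint8)
    k,l,st,ce=cv2.connectedComponentsWithStats(m)
    for i in range(1,k):
        if st[i,4]>700:print(n,st[i],np.round(ce[i],1))
# bar in scene: bright grey row profile near predicted positions
for th in(0,.04,.08,.15):
    b=case_pts((CX,CY,CA,th));print(th,"bar",proj("scene",b["bL"])[0],proj("scene",b["bR"])[0],proj("scene",b["b"])[0])
u,v=proj("scene",case_pts((CX,CY,CA,0))["b"])[0]
for du in(-8,0,8):print([int(x) for x in s[int(v)-10:int(v)+10,int(u)+du].min(1)],int(v)-10)
E
```

```text
time_s: 30.5
tcp_pos: [0.3633, -0.203, 0.1863]
ee_rot: [[-0.222, -0.975, -0.001], [-0.975, 0.222, -0.001], [0.001, 0.001, -1.0]]
wrist_force: [-0.4, -0.7, 0.2]
gripper_width: 0.458
gripper_force: 0.0
scene [ 150  187   67   42 2405] [183.8 206.7]
scene [143 295  68  62 920] [175.9 331. ]
top [ 276  185   53   38 1244] [302.3 203.2]
0 bar [200.74078494 178.79514627] [169.72673689 180.00332342] [185.25221874 179.39851581]
0.04 bar [200.5543578  177.80567391] [169.40537833 179.01672149] [184.99848649 178.41047383]
0.08 bar [200.36631361 176.88080322] [169.07854594 178.09500545] [184.7412141  177.48717536]
0.15 bar [200.03405659 175.42410061] [168.49454763 176.64451051] [184.28338926 176.03356699]
[62, 47, 54, 51, 53, 41, 46, 52, 69, 94, 94, 82, 64, 48, 48, 69, 64, 57, 55, 24] 169
[52, 52, 64, 73, 83, 78, 81, 103, 133, 128, 96, 88, 82, 78, 86, 98, 99, 96, 70, 14] 169
[52, 55, 45, 51, 44, 43, 51, 65, 83, 92, 89, 67, 60, 46, 52, 49, 55, 56, 23, 10] 169
```

The stop was hard at 31 N. The picture estimate of the lid angle is within noise of 0.04 rad, so I'll verify by pressing the bar's top with closed fingertips. It should stop at z ≈ 56 mm if the lid is shut.

```bash
python3 -m handwheel '[[[0,0,0,0,-0.03,0,0],[0,0,0,0,-0.031,0,0],[0,0,0,0,0,0,0],[0,0,0,0,0,0.04,0],[0,0,0,0,0,0.04,0],[0,0,0,0,0,0.03,0],[0,0,0,0,0,0.012,0],[0,0,0,0,0,0.004,0],[0,0,0,0,0,0,0]]]'; python3 -m handwheel '[[[0,0,0,0,0,0.003,0],[0,0,0,0,0,0.002,0],[0,0,0,0,0,0,0]]]'
```

```text
time_s: 31.5
tcp_pos: [0.4261, -0.2175, 0.0591]
ee_rot: [[-0.221, -0.975, -0.002], [-0.975, 0.221, -0.002], [0.003, 0.002, -1.0]]
wrist_force: [0.9, 0.6, 0.5]
gripper_width: 0.004
gripper_force: 0.0
time_s: 31.8
tcp_pos: [0.4272, -0.2177, 0.0563]
ee_rot: [[-0.22, -0.975, 0.002], [-0.975, 0.22, -0.003], [0.003, -0.003, -1.0]]
wrist_force: [-1.1, 1.1, 3.6]
gripper_width: 0.003
gripper_force: 2.1
```

```bash
python3 -m handwheel '[[[0,0,0,0,0,0.002,0],[0,0,0,0,0,0.001,0],[0,0,0,0,0,0,0]]]';  python3 -m handwheel '[[[0,0,0,0,0,-0.02,0],[0,0,0,0,0,-0.04,0],[0,0,0,0,0,-0.04,0],[0,0,0,0,0.03,-0.04,0],[0,0,0,0,0.03,-0.02,0],[0,0,0,0,0,0,0],[0,0,0,0,0,0,0]]]'
```

```text
time_s: 32.1
tcp_pos: [0.4272, -0.2177, 0.0558]
ee_rot: [[-0.219, -0.976, 0.002], [-0.976, 0.219, -0.004], [0.003, -0.003, -1.0]]
wrist_force: [-5.9, 5.3, 24.0]
gripper_width: 0.008
gripper_force: 11.9
time_s: 32.8
tcp_pos: [0.3679, -0.2038, 0.213]
ee_rot: [[-0.221, -0.975, 0.003], [-0.975, 0.221, -0.003], [0.002, -0.004, -1.0]]
wrist_force: [-0.3, 0.0, -0.7]
gripper_width: 0.003
gripper_force: 0.0
```

The bar top stops rigidly at 55.8 mm under 24 N, so the lid is fully shut and the arm is clear.

```bash
python3 -c "
from station import r
print(r.finish_job())"
```

```text
the job is handed in; nothing more can be done
None
```

I put the plane flat in the case's recess, let go of it with the lid wide open, shut the lid fully, and handed the job in at about 33 s; the hand-in call returned no verdict.

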